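# Hold the press board flush on the raked glue pad

## Task

In the upholstery workshop, first lift the green tack tin off the press board and stand it upright, let go, in the open grey tray. Then pick up the press board by its blue rib, tilt it to match the sloped red pad of the rake jig and press its flat underside flush on the pad, centred, with the rib running straight up the slope, gently sinking the sprung pad about half its travel (a push of roughly 10 N) so that the glue can grab. Finish still gripping the board and pressing it there, without letting go; never tip the tin over or slam the pad, and leave all the other things where they are.

Things in the scene. Friction and masses are not known exactly. Their poses are not given: they have to be found in the camera images.
- press_board: press board: white laminated plate 110 (x) x 100 (y) x 8 mm with a blue upright rib on its top face, centred: 70 mm long (along the board's x), 18 mm thick (along y), its top 53 mm above the underside. Origin: centre of the flat underside; z points up out of the rib side. Starts lying flat on the table, 0.18 to 0.33 kg
- tin: tack tin: closed green can with a brass lid, 37 mm diameter, 80 mm high, 0.1 to 0.2 kg, z along its axis. Origin: centre of its underside. Starts upright on top of the press board (8 mm above the table), close beside the long +y side of the rib, in the way of a finger there
- tray: open grey plastic tray fixed to the table, 130 x 130 mm outside, walls 25 mm high and 5 mm thick, floor 5 mm thick. Origin: centre of its underside on the table, sides along its x and y
- pad: red sprung pad of the rake jig, 130 (x) x 120 (y) x 18 mm. Origin: centre of its red face, about 110 mm above the table; x points up the slope, away from the robot; y is level; z points out of the face. It slopes 9 to 25 degrees from level, differently each time, and the slope is locked and does not yield. The pad sinks along its -z on springs: 1.5 N/mm, 14 mm to a hard stop
- jig: rake jig fixed to the table: plywood base 170 x 170 x 15 mm, origin at the centre of its underside; the pad lies above it and has the same heading. Two wooden cheeks with brass knobs stand at y = +-78 mm, 90 mm high, knobs reaching y = +-96 mm
- thread_cone: bystander, leave alone: orange thread cone, 52 mm wide at the foot, 50 mm high
- furniture_foot: bystander, leave alone: dark turned wooden furniture foot, 48 mm wide, 45 mm high
- tack_hammer: bystander, leave alone: tack hammer lying flat
- glue_can: bystander, leave alone: can with yellow label, 66 mm wide, 110 mm high
- button_jar: bystander, leave alone: glass jar, 56 mm wide, 70 mm high
- glue_brush: bystander, leave alone: glue brush lying flat
- swatch_stack: bystander, leave alone: grey stack of sample cards 110 x 150 x 30 mm
There are look-alikes about, which are no part of the job. Of the things like the press_board, leave any that is pink; of the rest the larger one is meant. What is shaped like the tray but turquoise is not meant.

How it is judged:
On the way, in this order (a step that is already met when the one before it is completed fails the run):
1. the tin stands upright in the tray, let go (x of tin in the frame of tray between -0.05 and 0.05 m and y of tin in the frame of tray between -0.05 and 0.05 m and z of tin in the frame of tray below 0.012 m and angle between tin's own z axis and vertical below 0.12 rad and contact force between the fingers and tin below 0.1 N and linear speed of tin below 0.03 m/s), for 0.2 s.
2. the press board is lifted clear of the table in the fingers (height (world z) of press_board above 0.03 m and contact force between the fingers and press_board above 1 N), for 0.2 s.
At the end, for the whole second after the job is handed in: The board's underside lies on the pad within 3 mm and 3 degrees (0.05 rad), centred within 18 mm each way, rib within 10 degrees of straight up the slope, pressing the pad with 4.5 to 20 N, still gripped by the fingers (over 1 N) and still; the tin stands upright in the tray, released (all of step 1 and angle between the z axis of press_board and the z axis of pad, either way round below 0.05 rad and angle between the x axis of press_board and the x axis of pad, either way round below 0.17 rad and x of press_board in the frame of pad between -0.018 and 0.018 m and y of press_board in the frame of pad between -0.018 and 0.018 m and z of press_board in the frame of pad between -0.003 and 0.003 m and contact force between press_board and pad between 4.5 and 20 N and height (world z) of press_board above 0.06 m and contact force between the fingers and press_board above 1 N and linear speed of press_board below 0.02 m/s); the arm keeps its last pose, push and grip.
It fails at once if the tin is tipped over (angle between tin's own z axis and vertical above 0.6 rad).
It fails at once if the board is slammed on the pad (over 45 N) (contact force between press_board and pad above 45 N).
It fails at once if a bystander is shifted by more than 30 mm (distance of any of thread_cone, furniture_foot, tack_hammer, glue_can, button_jar, glue_brush, swatch_stack from where it was at the start of the episode above 0.03 m).
It also fails if it takes over 59 s, if anything falls off the work surface, if the arm or the gripper's body presses on something with over 40 N, if the wrist force passes 120 N, or if a joint passes its speed limit or range.

## Robot

A 6-joint arm with a two-finger parallel gripper is mounted at the origin on the work surface. World frame = base frame: x ahead of the robot, y to its left, z up, the work surface at z = 0. Lengths are in m, angles in rad, forces in N, time in s.
With the tool pointing down it reaches from about 0.275 to 0.85 m from the base axis. Payload 5.2 kg.
Tool frame: the origin (TCP) lies midway between the tips of the shut fingers; the grasp point (between the pads) lies 19 mm behind it (arm.grasp_offset is the z of the grasp point in the tool frame, in m); z points along the fingers, x is the direction in which the jaws open and shut, and the axes are right-handed (so a half turn about z gives the same grasp; the last joint's range is limited). The gripper opens to 85 mm and grips with 20 to 120 N. Pads are 22 mm wide; open, the fingers measure 114 mm over their backs; the gripper's body (76 mm by 85 mm) begins 54 mm behind the grasp point. The pads swing forward as they close: fully open they stand 13 mm farther back than shut.
Start: joints at [-0.203, 0.259, 1.535, -0, 1.348, -0.203], TCP at [0.55, 0, 0.231] pointing down, gripper open.
Joint ranges: [-3.14, 3.14], [-0.91, 2.08], [0.19, 2.58], [-1.22, 4.36], [0.22, 2.71], [-3.12, 3.12]. Speed limits (rad/s): [2.57, 2.57, 3.14, 3.14, 3.14, 3.14].

## Interface

Orientations are given as a unit quaternion [w, x, y, z].
In Python, from bench import arm gives the robot as it stands. The module is installed in compiled form; this text tells all that it offers.
- The arm moves only by the shell command python3 -m handwheel 'ROWS' [FORCE]. ROWS is JSON, a list of rows, each an object with "dp": the shift along the tool's x, y, z in mm, a list of three; "delta_rot": the turn, a rotation vector about the tool's x, y, z in rad, a list of three; "jaw": the finger opening in mm, from 0 to 85.4. In form: [{"dp": [x, y, z], "delta_rot": [rx, ry, rz], "jaw": jaw}, ...]. A call has 1 to 12 rows; each row shifts and turns the commanded pose from where the row before left it, along the tool's axes as they then stand; what a row does not reach is not made up. A row lasts 1/10 s, in which the tool goes at most 50 mm and 8.59 degrees, less where a joint would pass 70% of its speed; a pose out of reach is approached as far as the arm can. A call is refused whole if a number of a shift passes 50 or a number of a turn 0.15, either way. A call with a gripper value outside its range is refused whole. The fingers move at their own pace and stop on an object; FORCE is the grip in N (left out, the last holds). Time passes only in rows, so rows that do not move let the fingers close. It gives the time, the measured TCP pose, the force and the opening at its end, in the units of the state.
- arm.get_obs(): the state, without advancing time (a new reading comes with each control period).
- arm.grab_frame(name): name is "scene" or "side" or "wrist"; returns the picture (400x640x3 uint8, red, green, blue); there is no depth.
- arm.camera_params(name): a dict with "K" (3x3 intrinsics, pixels), "position" and "orientation" of the camera in the world; the wrist camera has in their place "T_tool_cam" (4x4, takes a point from camera to tool coordinates, whose origin is the TCP and whose axes are the tool frame's). Camera axes: x right, y up, looking along -z (the intrinsics and any distortion apply to the point x, -y, -z); pixel columns grow to the right and rows downward; lengths in m; the calibration is good to about 2 mm. The wrist camera is an equidistant fisheye: a pixel r from the principal point sees the ray r / f radians off the axis. A picture is of the moment at which its call begins: read the wrist's pose just before it. camera_params takes no time and is no camera call.
- arm.job_done(): hands the job in, once; it reports no verdict.
Trained networks look in the newest picture that a camera, given by its name, has taken for a name from the list of things; names that differ only in an ending like _2 or _b are one class to them, and where a whole thing is asked for, a point or a joint stands for the part that bears it (a point fixed in the world has none). Each returns a list of dicts, best first, with "score" (0 to 1); they miss things now and then, are a little off and sometimes report something else, mostly with a low value. They report only what shows in the picture. A call takes as long as a camera call. They do not tell look-alikes from the thing itself.
- arm.search_frame(camera, query): "bbox" ([left, top, right, bottom] in pixels, round what is visible of it).
- arm.masks_of(camera, query): "mask" (400x640 bool, what is visible of it) and "bbox" ([left, top, right, bottom] in pixels, round what is visible of it).
- arm.spot_point(camera, query): "centre" ([column, row] in pixels: a listed point, or the origin of a listed thing).
The state is a dict: "time_s": time; "joint_pos": joint angles; "joint_velocities": joint speeds; "tau": joint torques, N m; "tcp_pos": TCP position; "eef_rot": TCP orientation; "ft_force": force on the tool from outside, world axes, zero at the start; "wrist_torque": the same for the moment, N m; "opening": finger opening in m.
Only numpy, scipy, OpenCV 4.12 (cv2) and the standard library are available. Lean on these libraries where they do the work, as an engineer would, in place of code of your own. Each camera call takes 0.05 s, during which the arm holds its last target. There are 200 camera calls.

## Working session

There is one attempt and no reset: what is moved stays moved. The work goes in short steps, Python scripts to look and compute and a shell command to move; the robot and the scene stay as the last step left them, time stands still between calls to the robot, and variables do not carry over. Pictures are saved under pics/ and viewed, about 8 in all and at most 12, crops included, and the job is handed in when it is done.

```bash
mkdir -p pics; ls; cat > h.py <<'E'
import numpy as np,cv2
from bench import arm
from scipy.spatial.transform import Rotation as R
def rot(q): return R.from_quat([q[1],q[2],q[3],q[0]])
def cam(n):
    p=arm.camera_params(n); K=np.array(p["K"])
    if n=="wrist":
        o=arm.get_obs(); T=np.eye(4); T[:3,:3]=rot(o["eef_rot"]).as_matrix(); T[:3,3]=o["tcp_pos"]
        T=T@np.array(p["T_tool_cam"])
    else:
        T=np.eye(4); T[:3,:3]=rot(p["orientation"]).as_matrix(); T[:3,3]=p["position"]
    return K,T,n=="wrist"
def ray(c,uv):
    K,T,f=c; x=(uv[0]-K[0,2])/K[0,0]; y=(uv[1]-K[1,2])/K[1,1]
    if f:
        r=np.hypot(x,y)+1e-12; d=np.array([x/r*np.sin(r),-y/r*np.sin(r),-np.cos(r)])
    else: d=np.array([x,-y,-1])
    return T[:3,3],T[:3,:3]@(d/np.linalg.norm(d))
def atz(c,uv,z):
    o,d=ray(c,uv); return o+d*(z-o[2])/d[2]
def proj(c,P):
    K,T,f=c; p=(np.atleast_2d(P)-T[:3,3])@T[:3,:3]; x,y,z=p[:,0],-p[:,1],-p[:,2]
    if f:
        r=np.hypot(x,y); th=np.arctan2(r,z); u=x/r*th; v=y/r*th
    else: u=x/z; v=y/z
    return np.c_[K[0,0]*u+K[0,2],K[1,1]*v+K[1,2]]
def tri(cs,uvs):
    A=0;b=0
    for c,uv in zip(cs,uvs):
        o,d=ray(c,uv); M=np.eye(3)-np.outer(d,d); A=A+M; b=b+M@o
    return np.linalg.solve(A,b)
def save(n,im): cv2.imwrite("pics/"+n,cv2.cvtColor(im,cv2.COLOR_RGB2BGR))
E
python3 - <<'E'
from h import *
ims={n:arm.grab_frame(n) for n in("scene","side","wrist")}
for n in ims: np.save(n+"0.npy",ims[n]); c=cam(n); print(n,np.round(c[0],1).tolist(),np.round(c[1],3).tolist())
s=np.zeros((600,640,3),np.uint8)
save("a.png",ims["scene"]); save("b.png",np.hstack([cv2.resize(ims[k],(400,250)) for k in("side","wrist")]))
for n in ims:
  for q in("press_board","tin","tray","pad","jig"):
    for d in arm.masks_of(n,q)[:3]:
      print(n,q,round(d["score"],2),np.round(d["bbox"]))
    print("  pt",[(round(d["score"],2),np.round(d["centre"],1).tolist()) for d in arm.spot_point(n,q)[:3]])
print(arm.get_obs()["time_s"])
E
```

```text
pics
scene [[386.9, 0.0, 316.1], [0.0, 386.9, 205.8], [0.0, 0.0, 1.0]] [[-0.55, -0.685, 0.478, 1.221], [0.835, -0.459, 0.302, 0.372], [0.012, 0.565, 0.825, 1.242], [0.0, 0.0, 0.0, 1.0]]
side [[481.1, 0.0, 319.5], [0.0, 481.1, 199.2], [0.0, 0.0, 1.0]] [[0.922, 0.241, -0.303, 0.1], [-0.388, 0.584, -0.713, -1.15], [0.005, 0.775, 0.632, 1.07], [0.0, 0.0, 0.0, 1.0]]
wrist [[309.7, 0.0, 318.4], [0.0, 309.7, 199.4], [0.0, 0.0, 1.0]] [[1.0, -0.001, 0.001, 0.551], [0.0, 0.958, 0.286, 0.072], [-0.002, -0.286, 0.958, 0.374], [0.0, 0.0, 0.0, 1.0]]
scene press_board 0.91 [185. 151. 212. 174.]
scene press_board 0.9 [246. 190. 277. 218.]
scene press_board 0.79 [275. 168. 297. 187.]
  pt [(0.72, [197.9, 164.4]), (0.59, [287.4, 175.9]), (0.57, [262.6, 203.7])]
scene tin 0.74 [263. 192. 274. 207.]
  pt [(0.6, [269.5, 206.4]), (0.33, [261.2, 203.9]), (0.3, [390.2, 262.6])]
scene tray 0.89 [409. 202. 458. 249.]
scene tray 0.67 [367. 236. 422. 286.]
  pt [(0.89, [431.7, 228.3]), (0.76, [391.8, 262.3])]
scene pad 0.66 [304. 195. 345. 231.]
  pt [(0.58, [327.2, 208.5])]
scene jig 0.59 [368. 237. 422. 287.]
[... 369 characters left out ...]
00. 179.]
side tray 0.66 [202. 158. 241. 189.]
  pt [(0.65, [285.7, 170.2]), (0.61, [224.3, 178.4]), (0.52, [356.1, 261.1])]
side pad 0.64 [288. 171. 340. 210.]
  pt [(0.81, [311.7, 186.6])]
side jig 0.81 [284. 172. 347. 235.]
  pt [(0.72, [318.6, 213.9]), (0.63, [334.4, 337.7])]
wrist press_board 0.94 [231. 316. 278. 347.]
wrist press_board 0.62 [314. 302. 397. 348.]
  pt [(0.87, [357.1, 335.9]), (0.84, [258.8, 336.6])]
wrist tin 0.97 [344. 315. 369. 336.]
  pt [(0.94, [355.2, 322.9])]
wrist tray 0.84 [311.   0. 362.  18.]
  pt []
wrist pad 0.72 [248. 122. 406. 261.]
  pt [(0.73, [327.4, 197.5]), (0.66, [189.5, 269.6])]
wrist jig 0.81 [252.  92. 411. 277.]
  pt [(0.94, [332.3, 172.0])]
1.65
```

```bash
python3 - <<'E'
from h import *
s=np.load("scene0.npy"); d=np.load("side0.npy"); w=np.load("wrist0.npy")
save("c1.png",np.vstack([cv2.resize(s[135:295,165:465],(800,427),interpolation=cv2.INTER_CUBIC)]))
save("c2.png",np.vstack([cv2.resize(d[150:390,190:510],(800,600),interpolation=cv2.INTER_CUBIC)]))
save("c3.png",w)
E
```

```text
(no output)
```

View pics/c1.png

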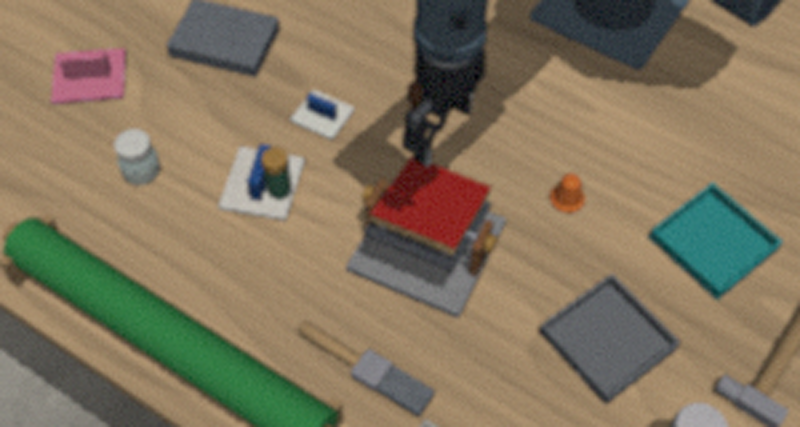

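View pics/c2.png

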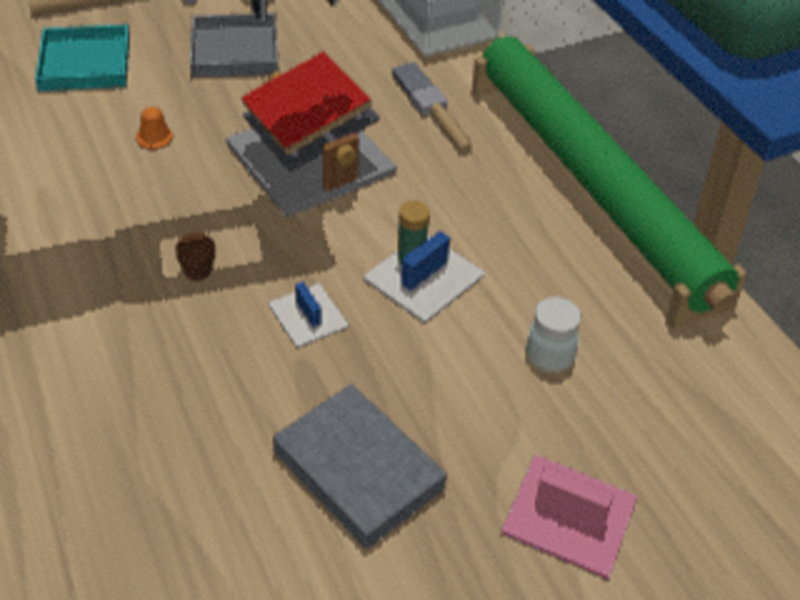

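View pics/c3.png

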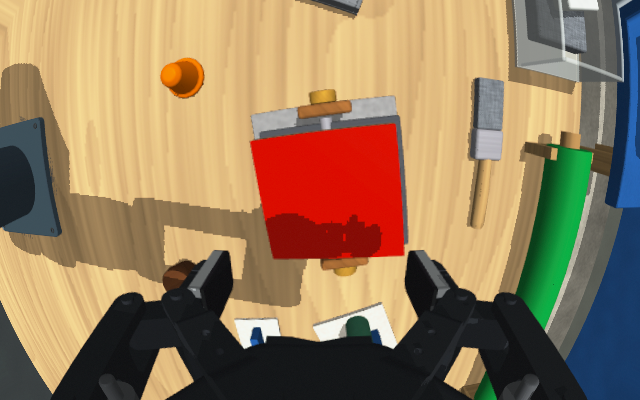

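The candidates for the board are the pink one (scene 198,164), the small white one (287,176) and the larger white one carrying the tin (262,204). I choose the larger white one. For the tray there is the grey one (scene 392,262) and the turquoise one (432,228), and I choose the grey. The crops already show this clearly.

```bash
cat > fit.py <<'E'
from h import *
from scipy.optimize import least_squares
def fit(obs,model,x0,rotf,w=None):
    # obs: list of (cam, Nx2 with nan)
    def f(x):
        P=rotf(x).apply(model)+np.array(x[:3]); r=[]
        for c,uv in obs:
            e=(proj(c,P)-uv).ravel(); r.append(e[~np.isnan(e)])
        return np.concatenate(r)
    s=least_squares(f,x0,loss="soft_l1"); return s.x,np.abs(f(s.x)).round(1)
E
python3 - <<'E'
from fit import *
S,D,W=cam("scene"),cam("side"),cam("wrist")
m=np.array([[-.065,-.06,0],[-.065,.06,0],[.065,.06,0],[.065,-.06,0]])
W1=np.array([[273,258],[251,142],[396,124],[405,256]],float)
D1=np.array([[306.8,210],[287.6,189.2],[318.8,171.6],[338.4,190]])
S1=np.array([[323.2,195.7],[348.7,204.7],[336.4,228.4],[304.5,213]])
rf=lambda x:R.from_euler("ZY",[x[3],-x[4]])
for o in([(W,W1)],[(W,W1),(D,D1),(S,S1)]):
    x,e=fit(o,m,[.55,.07,.11,0,.3],rf); print("pad",x.round(4),"deg",np.degrees(x[3:]).round(1),e)
# board corners (table)
cs=lambda u,v:(u/2.667+165,v/2.667+135)
cd=lambda u,v:(u/2.5+190,v/2.5+150)
print("board S",[atz(S,cs(*p),.008)[:2].round(3) for p in((237,147),(304,155),(289,217),(220,208))])
print("board D",[atz(D,cd(*p),.008)[:2].round(3) for p in((365,278),(425,320),(484,272),(420,232))])
print("rib top S",[atz(S,cs(*p),.053)[:2].round(3) for p in((266,146),(255,195))])
print("rib top D",[atz(D,cd(*p),.053)[:2].round(3) for p in((403,266),(448,238))])
print("tin S top",atz(S,cs(275,157),.088).round(3),"D top",atz(D,cd(415,212),.088).round(3))
print("tray S rim",[atz(S,cs(*p),.025)[:2].round(3) for p in((610,278),(678,342),(608,399),(541,328))])
print("tray D rim",[atz(D,cd(*p),.025)[:2].round(3) for p in((193,17),(275,14),(278,70),(192,72))])
for q,uv,z in(("cone",(370,205),0),("jar",(217,200),0),("can",(428,297),.1),("brush",(305,268),0)): print(q,atz(S,uv,z)[:2].round(3))
print("foot",atz(D,(268,260),0)[:2].round(3),"swatch",atz(S,(248,148),.03)[:2].round(3))
E
```

```text
pad [ 0.5597 -0.0069  0.1093  0.1381  0.2338] deg [ 7.9 13.4] [0.9 0.6 0.2 0.8 0.  0.1 0.5 0. ]
pad [ 0.5596 -0.0071  0.1079  0.1388  0.2366] deg [ 8.  13.6] [1.2 0.2 0.2 0.7 0.6 0.3 0.9 0.4 2.6 0.7 1.3 0.2 0.5 1.5 0.1 0.9 5.5 2.4
 1.  0.3 2.4 0.8 2.3 1.6]
board S [array([ 0.581, -0.327]), array([ 0.537, -0.236]), array([ 0.637, -0.188]), array([ 0.68 , -0.279])]
board D [array([ 0.541, -0.244]), array([ 0.578, -0.332]), array([ 0.679, -0.29 ]), array([ 0.638, -0.198])]
rib top S [array([ 0.58 , -0.268]), array([ 0.656, -0.229])]
rib top D [array([ 0.571, -0.282]), array([ 0.641, -0.261])]
tin S top [ 0.607 -0.228  0.088] D top [ 0.607 -0.237  0.088]
tray S rim [array([0.482, 0.239]), array([0.519, 0.356]), array([0.64 , 0.316]), array([0.6  , 0.198])]
tray D rim [array([0.516, 0.344]), array([0.635, 0.303]), array([0.587, 0.166]), array([0.47 , 0.209])]
cone [0.381 0.089]
jar [ 0.695 -0.421]
can [0.652 0.429]
brush [0.744 0.03 ]
foot [ 0.355 -0.153] swatch [ 0.432 -0.474]
```

```bash
python3 - <<'E'
from h import *
o=arm.get_obs(); print(rot(o["eef_rot"]).as_matrix().round(3).tolist(),o["tcp_pos"],o["opening"])
E
```

```text
[[1.0, -0.0, -0.0], [-0.0, -1.0, 0.0], [-0.0, -0.0, -1.0]] [5.49981539e-01 2.02458019e-05 2.31282695e-01] 0.0851355491344547
```

```bash
python3 -m handwheel '[{"dp":[11,46,0],"delta_rot":[0,0,0],"jaw":85},{"dp":[11,46,0],"delta_rot":[0,0,0],"jaw":85},{"dp":[11,46,0],"delta_rot":[0,0,0],"jaw":85},{"dp":[12,47,0],"delta_rot":[0,0,0],"jaw":85},{"dp":[12,47,0],"delta_rot":[0,0,0],"jaw":85},{"dp":[0,0,0],"delta_rot":[0,0,-0.143],"jaw":85},{"dp":[0,0,0],"delta_rot":[0,0,-0.143],"jaw":85},{"dp":[0,0,0],"delta_rot":[0,0,-0.142],"jaw":85},{"dp":[0,0,0],"delta_rot":[0,0,0],"jaw":85},{"dp":[0,0,0],"delta_rot":[0,0,0],"jaw":85}]' 40
python3 - <<'E'
from h import *
W=cam("wrist"); im=arm.grab_frame("wrist"); save("d.png",im)
pb=arm.masks_of("wrist","press_board"); t=arm.masks_of("wrist","tin"); p=arm.spot_point("wrist","tin")
print([(d["score"],d["bbox"]) for d in pb],[(d["score"],d["bbox"]) for d in t],[(d["score"],d["centre"]) for d in p])
np.save("W1.npy",W[1])
E
```

```text
time_s: 2.65
tcp_pos: [0.607, -0.2319, 0.2312]
eef_rot: [-0.0, 0.978, 0.211, -0.0]
ft_force: [-0.1, -0.3, -0.4]
opening: 0.0849
[(0.58, [265.5, 151.3, 356.1, 230.4]), (0.58, [167.9, 110.7, 233.0, 180.1])] [(0.83, [294.8, 155.1, 337.2, 204.1])] [(0.9, [316.1, 168.5])]
```

View pics/d.png

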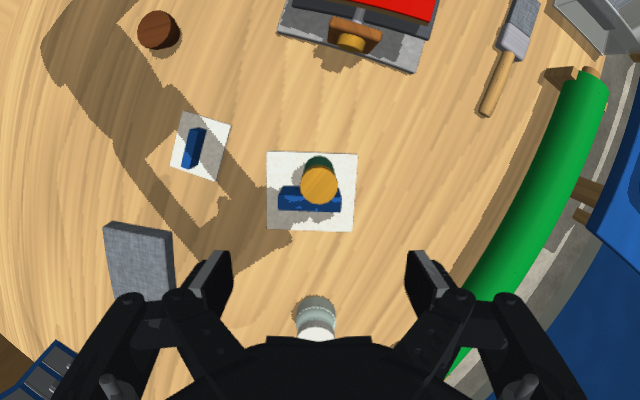

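```bash
python3 - <<'E'
from fit import *
W=cam("wrist")
m=np.array([[-.055,.05,.008],[.055,.05,.008],[.055,-.05,.008],[-.055,-.05,.008]])
x,e=fit([(W,np.array([[267,152],[357.5,154],[352,231],[266,229]],float))],m,[.61,-.26,0,.42],lambda x:R.from_euler("z",x[3]))
print(x.round(4),np.degrees(x[3]),e)
def f(z): 
    import numpy as np
for z in (.088,): print("tin",atz(W,(319.5,185),z), "foot", atz(W,(317,168.5),.008))
o=arm.get_obs(); M=rot(o["eef_rot"]).as_matrix()
t=atz(W,(319.5,185),.088); print("tool delta to tin",M.T@(t-o["tcp_pos"]), "tin in board",R.from_euler("z",-x[3]).apply(t-x[:3]))
P=R.from_euler("z",x[3]).apply([[-.035,.009,.053],[.035,.009,.053],[.035,-.009,.053],[-.035,-.009,.053]])+[x[0],x[1],0]
print(proj(W,P).round(0).tolist())
E
```

```text
[ 0.6109 -0.2632 -0.0026  0.3929] 22.508818771170912 [0.8 0.5 0.2 0.4 0.1 0.5 1.1 0.3]
tin [ 0.60811188 -0.23102168  0.088     ] foot [ 0.60541195 -0.23163254  0.008     ]
tool delta to tin [ 0.00129336 -0.00028533  0.14338054] tin in board [0.00973051 0.03077898 0.090609  ]
[[277.0, 195.0], [342.0, 197.0], [341.0, 213.0], [278.0, 211.0]]
```

```bash
python3 -m handwheel '[{"dp":[0,0,50],"delta_rot":[0,0,0],"jaw":85},{"dp":[0,0,50],"delta_rot":[0,0,0],"jaw":85},{"dp":[0,0,40],"delta_rot":[0,0,0],"jaw":85},{"dp":[0,0,30],"delta_rot":[0,0,0],"jaw":85},{"dp":[0,0,26],"delta_rot":[0,0,0],"jaw":85},{"dp":[0,0,0],"delta_rot":[0,0,0],"jaw":30},{"dp":[0,0,0],"delta_rot":[0,0,0],"jaw":30},{"dp":[0,0,0],"delta_rot":[0,0,0],"jaw":30},{"dp":[0,0,0],"delta_rot":[0,0,0],"jaw":30},{"dp":[0,0,0],"delta_rot":[0,0,0],"jaw":30},{"dp":[0,0,0],"delta_rot":[0,0,0],"jaw":30},{"dp":[0,0,0],"delta_rot":[0,0,0],"jaw":30}]' 40
```

```text
time_s: 4.05
tcp_pos: [0.6082, -0.2328, 0.0376]
eef_rot: [0.001, 0.977, 0.212, 0.001]
ft_force: [-0.6, -0.1, 6.8]
opening: 0.0343
```

```bash
python3 -m handwheel '[{"dp":[0,0,0],"delta_rot":[0,0,0],"jaw":30},{"dp":[0,0,-10],"delta_rot":[0,0,0],"jaw":30},{"dp":[0,0,-20],"delta_rot":[0,0,0],"jaw":30},{"dp":[0,0,-30],"delta_rot":[0,0,0],"jaw":30},{"dp":[0,0,-40],"delta_rot":[0,0,0],"jaw":30},{"dp":[0,0,-40],"delta_rot":[0,0,0],"jaw":30},{"dp":[0,0,-30],"delta_rot":[0,0,0],"jaw":30},{"dp":[0,0,0],"delta_rot":[0,0,0],"jaw":30}]'
python3 - <<'E'
from h import *
im=arm.grab_frame("side"); w=arm.grab_frame("wrist")
save("e.png",np.hstack([cv2.resize(im[130:330,230:430],(400,400)),cv2.resize(w[100:350,195:445],(400,400))]))
o=arm.get_obs();print(rot(o["eef_rot"]).as_matrix().round(3).tolist())
E
```

```text
time_s: 4.85
tcp_pos: [0.6094, -0.2332, 0.212]
eef_rot: [0.004, 0.977, 0.212, 0.004]
ft_force: [1.8, -1.0, -1.9]
opening: 0.035
[[0.91, 0.415, 0.001], [0.415, -0.91, -0.001], [0.001, 0.001, -1.0]]
```

View pics/e.png

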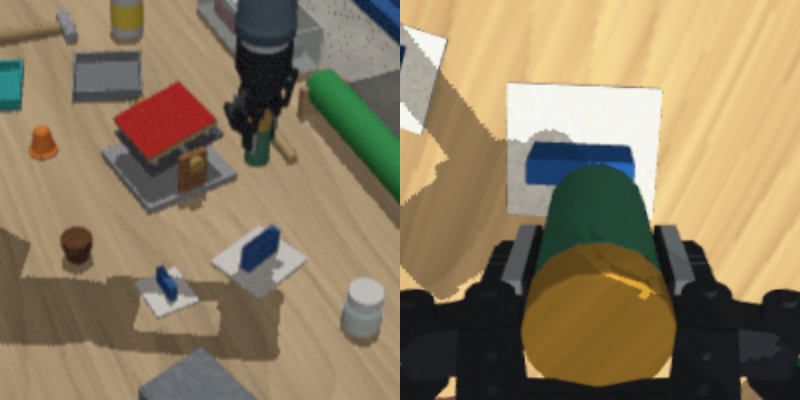

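The crop shows the tin held upright between the pads and the board left where it was, with its rib clear. Next I move over the grey tray.

```bash
python3 -m handwheel '[{"dp":[5,-15,0],"delta_rot":[0,0,0],"jaw":30},{"dp":[10,-30,0],"delta_rot":[0,0,0],"jaw":30},{"dp":[16,-46,0],"delta_rot":[0,0,0],"jaw":30},{"dp":[16,-46,0],"delta_rot":[0,0,0],"jaw":30},{"dp":[16,-46,0],"delta_rot":[0,0,0],"jaw":30},{"dp":[16,-46,0],"delta_rot":[0,0,0],"jaw":30},{"dp":[16,-46,0],"delta_rot":[0,0,0],"jaw":30},{"dp":[16,-46,0],"delta_rot":[0,0,0],"jaw":30},{"dp":[16,-46,0],"delta_rot":[0,0,0],"jaw":30},{"dp":[16,-46,0],"delta_rot":[0,0,0],"jaw":30},{"dp":[14,-44,0],"delta_rot":[0,0,0],"jaw":30},{"dp":[8,-25,0],"delta_rot":[0,0,0],"jaw":30}]'
python3 -m handwheel '[{"dp":[0,0,0],"delta_rot":[0,0,0],"jaw":30},{"dp":[0,0,0],"delta_rot":[0,0,0],"jaw":30}]'
python3 - <<'E'
from fit import *
W=cam("wrist"); w=arm.grab_frame("wrist"); np.save("w2.npy",w); save("f.png",w)
for q in("tray","tin"):
  for d in arm.masks_of("wrist",q):
    c,_,_=cv2.findContours(d["mask"].astype(np.uint8),0,2); 
    b=max(c,key=cv2.contourArea); print(q,d["score"],np.round(d["bbox"]),cv2.approxPolyDP(cv2.convexHull(b),6,True)[:,0].tolist())
  for d in arm.spot_point("wrist",q): print(d, atz(W,d["centre"],.0 if q=="tray" else .18))
print(arm.get_obs()["tcp_pos"])
E
```

```text
time_s: 6.15
tcp_pos: [0.5538, 0.2792, 0.2031]
eef_rot: [-0.001, 0.977, 0.214, -0.002]
ft_force: [0.2, -1.1, -1.1]
opening: 0.0346
time_s: 6.35
tcp_pos: [0.5552, 0.2758, 0.2034]
eef_rot: [0.0, 0.977, 0.213, -0.002]
ft_force: [-0.6, -0.1, -1.7]
opening: 0.0348Traceback (most recent call last):
  File "<stdin>", line 5, in <module>
ValueError: not enough values to unpack (expected 3, got 2)
```

View pics/f.png

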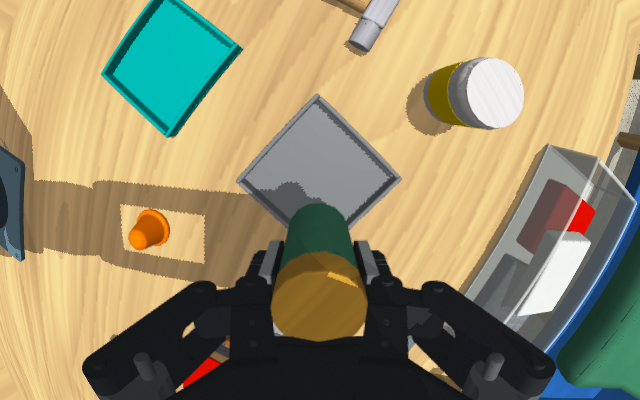

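```bash
python3 - <<'E'
from h import *
W=cam("wrist"); o=arm.get_obs(); M=rot(o["eef_rot"]).as_matrix()
a,b,c=[atz(W,p,.025) for p in((237,180),(317,95),(400,179))]
print(a,b,c,np.linalg.norm(a-b),np.linalg.norm(c-b)); ctr=(a+c)/2; print(ctr,"tool",M.T@(ctr-o["tcp_pos"]),o["tcp_pos"])
print("tin base est",atz(W,(319,222),o["tcp_pos"][2]-.03))
E
```

```text
[0.47634    0.23488282 0.025     ] [0.51892779 0.3523769  0.025     ] [0.63769364 0.30976554 0.025     ] 0.12497431384374305 0.1261786629534172
[0.55701682 0.27232418 0.025     ] tool [0.00027536 0.00205885 0.17918889] [0.55630335 0.27426892 0.20418895]
tin base est [0.55436864 0.27973025 0.17418895]
```

```bash
python3 -m handwheel '[{"dp":[0,0,20],"delta_rot":[0,0,0],"jaw":30},{"dp":[0,1,40],"delta_rot":[0,0,0],"jaw":30},{"dp":[0,1,40],"delta_rot":[0,0,0],"jaw":30},{"dp":[0,0,30],"delta_rot":[0,0,0],"jaw":30},{"dp":[0,0,20],"delta_rot":[0,0,0],"jaw":30},{"dp":[0,0,8],"delta_rot":[0,0,0],"jaw":30},{"dp":[0,0,3],"delta_rot":[0,0,0],"jaw":30},{"dp":[0,0,0],"delta_rot":[0,0,0],"jaw":30}]'
python3 -m handwheel '[{"dp":[0,0,2],"delta_rot":[0,0,0],"jaw":30},{"dp":[0,0,2],"delta_rot":[0,0,0],"jaw":30},{"dp":[0,0,0],"delta_rot":[0,0,0],"jaw":30}]'
```

```text
time_s: 7.25
tcp_pos: [0.5586, 0.2727, 0.0449]
eef_rot: [-0.0, 0.977, 0.212, 0.0]
ft_force: [0.3, 0.6, -1.1]
opening: 0.0345
time_s: 7.55
tcp_pos: [0.5581, 0.2733, 0.0408]
eef_rot: [-0.0, 0.977, 0.212, 0.0]
ft_force: [0.8, 0.5, -1.4]
opening: 0.0347
```

```bash
python3 -m handwheel '[{"dp":[0,0,2],"delta_rot":[0,0,0],"jaw":30},{"dp":[0,0,2],"delta_rot":[0,0,0],"jaw":30},{"dp":[0,0,0],"delta_rot":[0,0,0],"jaw":30}]'
python3 -m handwheel '[{"dp":[0,0,1],"delta_rot":[0,0,0],"jaw":30},{"dp":[0,0,1],"delta_rot":[0,0,0],"jaw":30},{"dp":[0,0,0],"delta_rot":[0,0,0],"jaw":30}]'
```

```text
time_s: 7.85
tcp_pos: [0.5576, 0.2732, 0.036]
eef_rot: [0.0, 0.977, 0.212, -0.0]
ft_force: [-0.2, 0.0, -2.8]
opening: 0.0345
time_s: 8.15
tcp_pos: [0.5579, 0.2732, 0.0347]
eef_rot: [-0.0, 0.977, 0.212, 0.0]
ft_force: [-1.8, 0.0, 2.5]
opening: 0.0346
```

```bash
python3 -m handwheel '[{"dp":[0,0,0],"delta_rot":[0,0,0],"jaw":42},{"dp":[0,0,0],"delta_rot":[0,0,0],"jaw":50},{"dp":[0,0,0],"delta_rot":[0,0,0],"jaw":65},{"dp":[0,0,0],"delta_rot":[0,0,0],"jaw":80},{"dp":[0,0,0],"delta_rot":[0,0,0],"jaw":80},{"dp":[0,0,-15],"delta_rot":[0,0,0],"jaw":80},{"dp":[0,0,-35],"delta_rot":[0,0,0],"jaw":80},{"dp":[0,0,-45],"delta_rot":[0,0,0],"jaw":80},{"dp":[0,0,-50],"delta_rot":[0,0,0],"jaw":80},{"dp":[0,0,-45],"delta_rot":[0,0,0],"jaw":80},{"dp":[0,0,0],"delta_rot":[0,0,0],"jaw":80}]'
python3 - <<'E'
from h import *
W=cam("wrist"); w=arm.grab_frame("wrist"); s=arm.grab_frame("scene")
save("g.png",np.hstack([cv2.resize(w[60:310,195:445],(400,400)),cv2.resize(s[200:310,345:455],(400,400))]))
o=arm.get_obs(); print(o["tcp_pos"],o["time_s"])
for d in arm.spot_point("wrist","tin"): print(d["score"],d["centre"],atz(W,d["centre"],.005))
E
```

```text
time_s: 9.25
tcp_pos: [0.5616, 0.2744, 0.234]
eef_rot: [-0.001, 0.977, 0.212, 0.008]
ft_force: [0.1, 0.4, 0.8]
opening: 0.08
[0.55859991 0.2734406  0.22709172] 9.35
0.66 [309.8, 165.2] [0.55411432 0.27472178 0.005     ]
```

View pics/g.png

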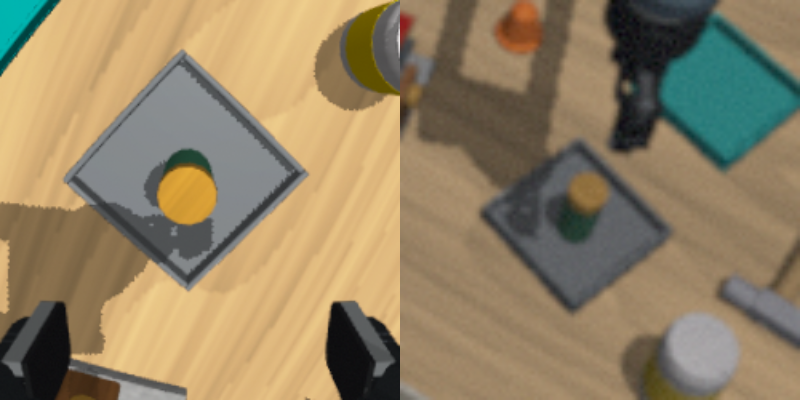

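The tin stands upright in the middle of the grey tray: lid at (187,195) in the left half, tray corners around it, fingers off. On the way back I'll look at the pad once more.

```bash
python3 -m handwheel '[{"dp":[-9,21,-10],"delta_rot":[0,0,0],"jaw":80},{"dp":[-19,42,-10],"delta_rot":[0,0,0],"jaw":80},{"dp":[-19,42,-10],"delta_rot":[0,0,0],"jaw":80},{"dp":[-19,42,0],"delta_rot":[0,0,0],"jaw":80},{"dp":[-19,42,0],"delta_rot":[0,0,0],"jaw":80},{"dp":[-19,42,0],"delta_rot":[0,0,0],"jaw":80},{"dp":[-11,25,0],"delta_rot":[0,0,0],"jaw":80},{"dp":[0,0,0],"delta_rot":[0,0,0],"jaw":80},{"dp":[0,0,0],"delta_rot":[0,0,0],"jaw":80},{"dp":[0,0,0],"delta_rot":[0,0,0],"jaw":80}]'
python3 - <<'E'
from fit import *
W=cam("wrist"); w=arm.grab_frame("wrist"); save("p.png",w)
hsv=cv2.cvtColor(w,cv2.COLOR_RGB2HSV); k=((hsv[...,0]<8)|(hsv[...,0]>172))&(hsv[...,1]>200)&(hsv[...,2]>80)
n,l,st,_=cv2.connectedComponentsWithStats(cv2.morphologyEx(k.astype(np.uint8),cv2.MORPH_CLOSE,np.ones((5,5))))
b=1+st[1:,4].argmax(); c=max(cv2.findContours((l==b).astype(np.uint8),0,1)[-2],key=cv2.contourArea)[:,0].astype(float)
print(st[b],len(c))
q=cv2.approxPolyDP(cv2.convexHull(c.astype(np.int32)),8,True)[:,0]; print("poly",q.tolist())
# fit pose so that every contour point back-projected on plane lies on rectangle edge
o=np.array([ray(W,p)[1] for p in c]); C=W[1][:3,3]
def f(x):
    r=R.from_euler("ZY",[x[3],-x[4]]); n=r.apply([0,0,1]); P=C+o*((x[:3]-C)@n/(o@n))[:,None]
    L=np.abs(r.inv().apply(P-x[:3])[:,:2])-[.065,.06]; return L.max(1)*1000
s=least_squares(f,[.56,-.007,.109,.138,.234],loss="soft_l1",x_scale=[.01,.01,.01,.1,.1])
print(s.x.round(4),np.degrees(s.x[3:]).round(2),np.percentile(np.abs(f(s.x)),[50,90,99]))
print(arm.get_obs()["tcp_pos"],arm.get_obs()["joint_pos"].round(2) if hasattr(arm.get_obs()["joint_pos"],"round") else arm.get_obs()["joint_pos"])
E
```

```text
time_s: 10.4
tcp_pos: [0.559, -0.0064, 0.2534]
eef_rot: [-0.001, 0.977, 0.213, -0.001]
ft_force: [-0.7, -0.6, -0.1]
opening: 0.0797
[  245   107   159   155 15813] 470
poly [[273, 107], [403, 147], [361, 261], [245, 217]]
[ 0.5585 -0.0066  0.1058  0.1396  0.2312] [ 8.   13.24] [0.2711781  0.60173117 1.04640471]
[ 0.55914248 -0.00616063  0.25363227] [-0.21  0.26  1.48  0.    1.41 -0.64]
```

```bash
python3 -m handwheel '[{"dp":[-5,22,0],"delta_rot":[0,0,0],"jaw":70},{"dp":[-10,42,0],"delta_rot":[0,0,0],"jaw":70},{"dp":[-10,42,0],"delta_rot":[0,0,0],"jaw":70},{"dp":[-10,42,0],"delta_rot":[0,0,0],"jaw":70},{"dp":[-10,42,0],"delta_rot":[0,0,0],"jaw":70},{"dp":[-9,40,0],"delta_rot":[0,0,0],"jaw":70},{"dp":[-5,25,0],"delta_rot":[0,0,0],"jaw":70},{"dp":[0,0,0],"delta_rot":[0,0,0.146],"jaw":70},{"dp":[0,0,0],"delta_rot":[0,0,0.146],"jaw":70},{"dp":[0,0,0],"delta_rot":[0,0,0.146],"jaw":70},{"dp":[0,0,0],"delta_rot":[0,0,0.146],"jaw":70},{"dp":[0,0,0],"delta_rot":[0,0,0.146],"jaw":70}]'
python3 -m handwheel '[{"dp":[0,0,0],"delta_rot":[0,0,0.146],"jaw":70},{"dp":[0,0,0],"delta_rot":[0,0,0.146],"jaw":70},{"dp":[0,0,0],"delta_rot":[0,0,0.146],"jaw":70},{"dp":[0,0,0],"delta_rot":[0,0,0.146],"jaw":70},{"dp":[0,0,0],"delta_rot":[0,0,0.146],"jaw":70},{"dp":[0,0,0],"delta_rot":[0,0,0.146],"jaw":70},{"dp":[0,0,50],"delta_rot":[0,0,0],"jaw":70},{"dp":[0,0,0],"delta_rot":[0,0,0],"jaw":70},{"dp":[0,0,0],"delta_rot":[0,0,0],"jaw":70}]'
python3 - <<'E'
from fit import *
W=cam("wrist"); w=arm.grab_frame("wrist"); save("q.png",w)
hsv=cv2.cvtColor(w,cv2.COLOR_RGB2HSV); k=(hsv[...,0]>105)&(hsv[...,0]<125)&(hsv[...,1]>150)&(hsv[...,2]>60)
n,l,st,ce=cv2.connectedComponentsWithStats(k.astype(np.uint8))
for i in np.argsort(-st[1:,4])[:3]+1: print("blue",st[i],ce[i])
print([(round(d["score"],2),np.round(d["bbox"]).tolist()) for d in arm.masks_of("wrist","press_board")])
o=arm.get_obs(); print(o["tcp_pos"],o["joint_pos"])
P=R.from_euler("z",.393).apply([[-.035,.009,.053],[.035,.009,.053],[.035,-.009,.053],[-.035,-.009,.053],[-.055,.05,.008],[.055,.05,.008],[.055,-.05,.008],[-.055,-.05,.008]])+[.611,-.2632,0]
uv=proj(W,P).astype(int)
for a in(uv[:4],uv[4:]): cv2.polylines(w,[a.reshape(-1,1,2).astype(np.int32)],True,(0,255,0),1)
save("q2.png",cv2.resize(w[60:310,195:445],(600,600)))
E
```

```text
time_s: 11.65
tcp_pos: [0.6123, -0.2622, 0.2539]
eef_rot: [-0.0, 0.988, -0.152, -0.0]
ft_force: [-0.4, -1.0, 0.6]
opening: 0.0699
time_s: 12.55
tcp_pos: [0.6114, -0.2623, 0.2034]
eef_rot: [-0.0, 0.832, -0.555, -0.002]
ft_force: [0.3, -1.0, 0.8]
opening: 0.0701
blue [ 309  147   18   72 1185] [317.74936709 182.1350211 ]
blue [253 277  39  29 696] [272.41235632 290.89224138]
blue [576 389  11  11  62] [580.87096774 395.79032258]
[(0.97, [272.0, 124.0, 365.0, 221.0]), (0.97, [244.0, 255.0, 309.0, 309.0]), (0.89, [496.0, 235.0, 559.0, 305.0])]
[ 0.61283537 -0.2638021   0.20626635] [-5.73345472e-01  4.83539450e-01  1.26454482e+00  3.46703451e-05
  1.39103130e+00  6.03389536e-01]
```

View pics/q2.png

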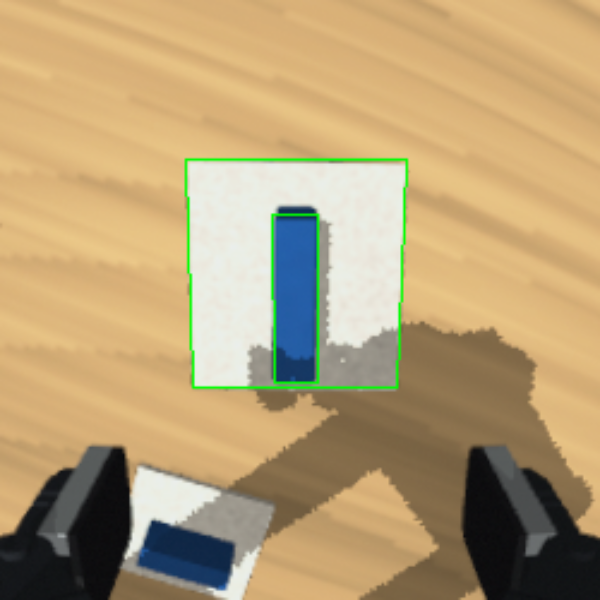

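The overlay of the measured board pose matches the larger white board and its rib to within a pixel. The small board lies clear of the fingers, so I descend.

```bash
python3 -m handwheel '[{"dp":[0,0,40],"delta_rot":[0,0,0],"jaw":60},{"dp":[0,0,50],"delta_rot":[0,0,0],"jaw":60},{"dp":[0,0,40],"delta_rot":[0,0,0],"jaw":60},{"dp":[0,0,30],"delta_rot":[0,0,0],"jaw":60},{"dp":[0,0,15],"delta_rot":[0,0,0],"jaw":60},{"dp":[0,0,8],"delta_rot":[0,0,0],"jaw":60},{"dp":[0,0,0],"delta_rot":[0,0,0],"jaw":60},{"dp":[0,0,0],"delta_rot":[0,0,0],"jaw":60}]'
```

```text
time_s: 13.45
tcp_pos: [0.6131, -0.2648, 0.0235]
eef_rot: [-0.0, 0.832, -0.555, 0.002]
ft_force: [0.5, 0.4, 0.1]
opening: 0.0602
```

```bash
python3 -m handwheel '[{"dp":[0,0,3],"delta_rot":[0,0,0],"jaw":40},{"dp":[0,0,0],"delta_rot":[0,0,0],"jaw":25},{"dp":[0,0,0],"delta_rot":[0,0,0],"jaw":10},{"dp":[0,0,0],"delta_rot":[0,0,0],"jaw":10},{"dp":[0,0,0],"delta_rot":[0,0,0],"jaw":10},{"dp":[0,0,0],"delta_rot":[0,0,0],"jaw":10}]' 80
python3 -m handwheel '[{"dp":[0,0,0],"delta_rot":[0,0,0],"jaw":10},{"dp":[0,0,-5],"delta_rot":[0,0,0],"jaw":10},{"dp":[0,0,-15],"delta_rot":[0,0,0],"jaw":10},{"dp":[0,0,-30],"delta_rot":[0,0,0],"jaw":10},{"dp":[0,0,-40],"delta_rot":[0,0,0],"jaw":10},{"dp":[0,0,-45],"delta_rot":[0,0,0],"jaw":10},{"dp":[0,0,-45],"delta_rot":[0,0,0],"jaw":10},{"dp":[0,0,-40],"delta_rot":[0,0,0],"jaw":10},{"dp":[0,0,0],"delta_rot":[0,0,0],"jaw":10},{"dp":[0,0,0],"delta_rot":[0,0,0],"jaw":10}]'
python3 - <<'E'
from h import *
o=arm.get_obs(); print(o["tcp_pos"],rot(o["eef_rot"]).as_matrix().round(3).tolist()); np.save("Wl.npy",cam("wrist")[1])
w=arm.grab_frame("wrist");s=arm.grab_frame("side"); save("r.png",np.hstack([cv2.resize(w[100:400,170:470],(400,400)),cv2.resize(s[130:330,260:460],(400,400))]))
E
```

```text
time_s: 14.05
tcp_pos: [0.6121, -0.264, 0.0192]
eef_rot: [-0.0, 0.832, -0.556, 0.001]
ft_force: [-1.1, 1.7, 5.9]
opening: 0.0168
time_s: 15.05
tcp_pos: [0.6119, -0.2641, 0.2401]
eef_rot: [0.0, 0.832, -0.556, 0.001]
ft_force: [-0.7, -0.8, -3.0]
opening: 0.0172
[ 0.61192578 -0.26409672  0.24010832] [[0.383, -0.924, 0.002], [-0.924, -0.383, -0.002], [0.002, -0.002, -1.0]]
```

View pics/r.png

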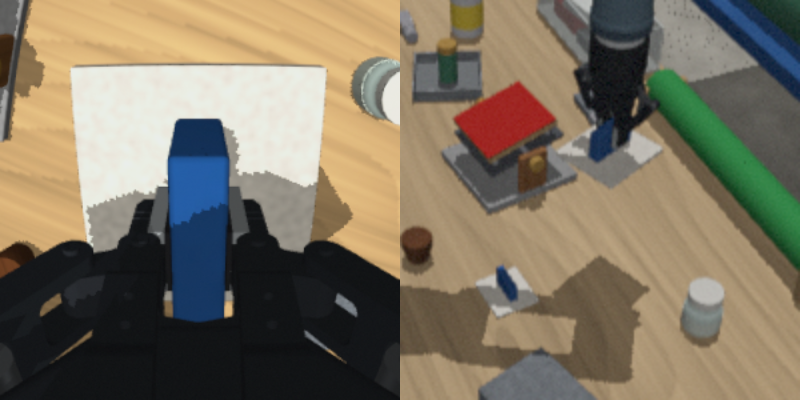

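The board hangs level in the grip and the rib is in line with the fingers. Now I carry it over the pad, turn it and tilt it.

```bash
python3 -m handwheel '[{"dp":[-12,-2,0],"delta_rot":[0,0,0],"jaw":10},{"dp":[-30,-4,0],"delta_rot":[0,0,0],"jaw":10},{"dp":[-40,-5,0],"delta_rot":[0,0,0],"jaw":10},{"dp":[-40,-5,0],"delta_rot":[0,0,0],"jaw":10},{"dp":[-40,-5,0],"delta_rot":[0,0,0],"jaw":10},{"dp":[-40,-5,0],"delta_rot":[0,0,0],"jaw":10},{"dp":[-35,-5,0],"delta_rot":[0,0,0],"jaw":10},{"dp":[-25,-3,0],"delta_rot":[0,0,0],"jaw":10},{"dp":[0,0,0],"delta_rot":[0,0,0.127],"jaw":10},{"dp":[0,0,0],"delta_rot":[0,0,0.126],"jaw":10},{"dp":[0,0,0],"delta_rot":[0.116,0,0],"jaw":10},{"dp":[0,0,0],"delta_rot":[0.116,0,0],"jaw":10}]'
python3 -m handwheel '[{"dp":[0,0,0],"delta_rot":[0,0,0],"jaw":10},{"dp":[0,0,0],"delta_rot":[0,0,0],"jaw":10},{"dp":[0,0,0],"delta_rot":[0,0,0],"jaw":10}]'
cat > st.py <<'E'
from h import *
ps=[];qs=[];fs=[]
for _ in range(4):
    o=arm.get_obs(); ps.append(o["tcp_pos"]); qs.append(o["eef_rot"]); fs.append(o["ft_force"]); arm.grab_frame("side")
o=arm.get_obs(); M=R.from_quat(np.array(qs)[:,[1,2,3,0]]).mean(); p=np.mean(ps,0)
P=R.from_euler("ZY",[.1396,-.232]); B=R.from_matrix(np.array([[0,-1,0],[-1,0,0],[0,0,-1]],float).T)
T=P*B; err=(M.inv()*T).as_rotvec(); c=np.array([.5585,-.0066,.107])+P.apply([0,0,.0192])
n=P.apply([0,0,1]); print("t",o["time_s"],"tool shift to contact mm",(M.inv().apply(c-p)*1000).round(1),"rot err",err.round(4),"force n",(np.array(fs)@n).round(1),"F",np.mean(fs,0).round(1),"open",o["opening"])
E
python3 st.py
```

```text
time_s: 16.35
tcp_pos: [0.5424, -0.0076, 0.2366]
eef_rot: [-0.088, 0.75, -0.651, 0.076]
ft_force: [-0.5, 0.5, -2.2]
opening: 0.017
time_s: 16.65
tcp_pos: [0.5436, -0.0089, 0.2387]
eef_rot: [-0.087, 0.75, -0.652, 0.076]
ft_force: [0.6, -0.7, -2.4]
opening: 0.0168
t 16.85 tool shift to contact mm [ -0.3  15.7 112.3] rot err [ 0.0005 -0.0001  0.0004] force n [-2.5 -2.2 -1.9 -2.9] F [ 0.3  0.1 -2.4] open 0.016886990790511307
```

```bash
python3 -m handwheel '[{"dp":[0,8,20],"delta_rot":[0,0,0],"jaw":10},{"dp":[0,8,35],"delta_rot":[0,0,0],"jaw":10},{"dp":[0,0,25],"delta_rot":[0,0,0],"jaw":10},{"dp":[0,0,12],"delta_rot":[0,0,0],"jaw":10},{"dp":[0,0,8],"delta_rot":[0,0,0],"jaw":10},{"dp":[0,0,0],"delta_rot":[0,0,0],"jaw":10},{"dp":[0,0,0],"delta_rot":[0,0,0],"jaw":10}]'
python3 st.py
python3 - <<'E'
from h import *
w=arm.grab_frame("wrist");s=arm.grab_frame("side"); save("s.png",np.hstack([cv2.resize(w[100:400,170:470],(400,400)),cv2.resize(s[130:250,250:370],(400,400))]))
E
```

```text
time_s: 17.55
tcp_pos: [0.551, -0.008, 0.1383]
eef_rot: [-0.088, 0.75, -0.651, 0.077]
ft_force: [-0.5, 0.2, -2.8]
opening: 0.017
t 17.75 tool shift to contact mm [-0.4 -0.2 13.2] rot err [-0.0019 -0.0007  0.0004] force n [-2.6 -2.3 -2.7 -2.2] F [-0.1 -0.1 -2.5] open 0.01689283677841879
```

View pics/s.png

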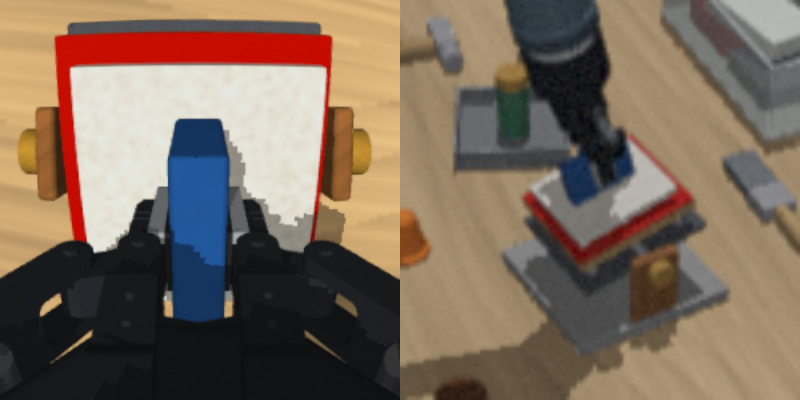

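The board is centred over the red pad with even margins and no yaw. I press slowly while watching the force, with a free-hanging baseline of −2.5 N along the normal.

```bash
python3 -m handwheel '[{"dp":[0,0,3],"delta_rot":[0,0,0],"jaw":10},{"dp":[0,0,3],"delta_rot":[0,0,0],"jaw":10},{"dp":[0,0,2],"delta_rot":[0,0,0],"jaw":10},{"dp":[0,0,2],"delta_rot":[0,0,0],"jaw":10},{"dp":[0,0,2],"delta_rot":[0,0,0],"jaw":10},{"dp":[0,0,0],"delta_rot":[0,0,0],"jaw":10},{"dp":[0,0,0],"delta_rot":[0,0,0],"jaw":10}]'; python3 st.py
python3 -m handwheel '[{"dp":[0,0,1],"delta_rot":[0,0,0],"jaw":10},{"dp":[0,0,1],"delta_rot":[0,0,0],"jaw":10},{"dp":[0,0,1],"delta_rot":[0,0,0],"jaw":10},{"dp":[0,0,0],"delta_rot":[0,0,0],"jaw":10},{"dp":[0,0,0],"delta_rot":[0,0,0],"jaw":10}]'; python3 st.py
```

```text
time_s: 18.55
tcp_pos: [0.5527, -0.0074, 0.1258]
eef_rot: [-0.087, 0.75, -0.652, 0.076]
ft_force: [-2.5, -0.0, 2.6]
opening: 0.0172
t 18.75 tool shift to contact mm [ 0.  -1.3  0.4] rot err [0.0002 0.0001 0.0003] force n [3.1 2.9 2.4 3.3] F [-2.5  0.2  2.4] open 0.017157482712195235
time_s: 19.25
tcp_pos: [0.5535, -0.0073, 0.1229]
eef_rot: [-0.087, 0.75, -0.652, 0.076]
ft_force: [-3.8, 1.6, 5.9]
opening: 0.017
t 19.45 tool shift to contact mm [ 0.  -1.2 -2.5] rot err [0.     0.0001 0.0003] force n [6.6 6.4 5.8 6.7] F [-4.   1.   5.7] open 0.0172148813271992
```

```bash
python3 -m handwheel '[{"dp":[0,0,1],"delta_rot":[0,0,0],"jaw":10},{"dp":[0,0,0],"delta_rot":[0,0,0],"jaw":10},{"dp":[0,0,0],"delta_rot":[0,0,0],"jaw":10},{"dp":[0,0,0],"delta_rot":[0,0,0],"jaw":10}]'; python3 st.py
python3 - <<'E'
from h import *
w=arm.grab_frame("wrist");s=arm.grab_frame("side"); save("u.png",np.hstack([cv2.resize(w[100:400,170:470],(400,400)),cv2.resize(s[130:250,250:370],(400,400))]))
o=arm.get_obs(); print(o["wrist_torque"],o["joint_velocities"])
E
```

```text
time_s: 19.85
tcp_pos: [0.5537, -0.0073, 0.1221]
eef_rot: [-0.087, 0.75, -0.651, 0.076]
ft_force: [-5.4, 1.0, 7.1]
opening: 0.017
t 20.05 tool shift to contact mm [ 0.  -1.2 -3.4] rot err [-0.      0.      0.0004] force n [8.1 8.3 7.9 7.9] F [-4.6  1.   7.2] open 0.01737269892708434
[0.00407596 1.13462265 0.02761017] [-0.00115857  0.00082662  0.00054367  0.00081863  0.00020422  0.00111438]
```

View pics/u.png

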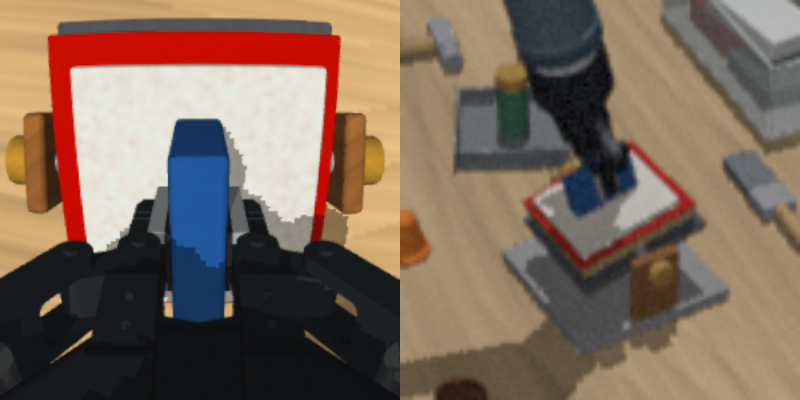

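The last view shows even margins, an upright tin and a normal push of about 10.5 N. The moment of 1.1 N m could mean the push is on one edge, so I'll do a small tilt check before handing in.

```bash
echo 'print("tau",np.round(o["wrist_torque"],3))' >> st.py
python3 -m handwheel '[{"dp":[0,0,0],"delta_rot":[-0.01,0,0],"jaw":10},{"dp":[0,0,0],"delta_rot":[0,0,0],"jaw":10},{"dp":[0,0,0],"delta_rot":[0,0,0],"jaw":10}]' >/dev/null; python3 st.py
python3 -m handwheel '[{"dp":[0,0,0],"delta_rot":[-0.01,0,0],"jaw":10},{"dp":[0,0,0],"delta_rot":[0,0,0],"jaw":10},{"dp":[0,0,0],"delta_rot":[0,0,0],"jaw":10}]' >/dev/null; python3 st.py
```

```text
t 20.65 tool shift to contact mm [ 0.  -1.2 -3.4] rot err [ 0.0099 -0.      0.0003] force n [8.8 8.1 8.  7.9] F [-5.9  0.4  7. ] open 0.017282608376346174
tau [0.077 0.795 0.044]
t 21.15 tool shift to contact mm [-0.  -1.2 -3.4] rot err [ 0.0197 -0.0001  0.0003] force n [8.2 7.9 9.2 8.3] F [-6.9  0.3  7.1] open 0.01697757646255428
tau [0.086 0.507 0.038]
```

The normal force stays constant while the moment changes linearly with tilt. That means the contact is over the whole face (flush), with only elastic strain in the grip. I settle on the middle tilt and hand in.

```bash
python3 -m handwheel '[{"dp":[0,0,0],"delta_rot":[0.01,0,0],"jaw":10},{"dp":[0,0,0],"delta_rot":[0,0,0],"jaw":10},{"dp":[0,0,0],"delta_rot":[0,0,0],"jaw":10},{"dp":[0,0,0],"delta_rot":[0,0,0],"jaw":10},{"dp":[0,0,0],"delta_rot":[0,0,0],"jaw":10}]' >/dev/null; python3 st.py; python3 -c "
from bench import arm
print(arm.job_done())"
```

```text
t 21.85 tool shift to contact mm [-0.  -1.1 -3.4] rot err [ 0.0097 -0.0001  0.0004] force n [8.3 8.3 7.7 7.9] F [-5.9  0.2  6.9] open 0.01709859311412566
tau [ 0.074  0.713 -0.011]
the job is handed in; nothing more can be done
None
```

I moved the tin from the press board to the grey tray. It was standing upright near the tray's centre and released when I last looked. I then lifted the board by its blue rib, tilted it to the pad (slope measured at about 13.3°, heading 8°) and pressed it there. I handed the job in at about 21.9 s with the board still gripped.

**Last checks:**
- **Push:** about 10.5 N normal to the pad (8.0 N measured, plus 2.5 N for the hanging board).
- **Position and angle:** centred within about 2 mm, with the gripper's tilt and heading within about 0.01 rad of the measured pad. The joints were still (last read shortly before hand-in) and the grip was holding.
- **Pad height:** my first estimate of 0.107 m disagreed with the force. Contact came about 3.5 mm earlier, so the face was nearer 0.110 m.
- **Wrist moment:** a moment of 0.7–1.1 N m remained, along with a few newtons of force along the slope. A small tilt test kept the normal force constant, so I took the contact to be flush and not on one edge. I did not measure the gap directly.
- **Other things:** I saw no bystanders disturbed in the views I took, but I did not re-measure them at the end.

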